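# Bring out the hearth drawer, clamp the collar four clicks down and keep holding

### The job

Get the copper collar ready for soldering: draw the hearth drawer with the wooden knob all the way out to its stop, so that the collar, still standing on its brass base, comes out from under the brick hood to below the sprung foot of the bridge. Then pull the red-knobbed clamp lever towards the front and stop on exactly the fourth click you feel (a fifth would mark the collar), leaving the pliers, cup and tin that lie nearby undisturbed. The lever springs back if let go, so finish while still holding it there, with the foot pressing on the collar.

Things in the scene. Friction and masses are not known exactly. Their poses are not given: they have to be found in the camera images.
- station: Hearth station fixed to the bench: steel bed 276 x 176 mm, green bridge over it, pale brick hood behind. Origin on the bench straight below the foot; -x is its front (the drawer's way out), -y its lever side. Bridge x -22 to 27, y -83 to 83, 144 mm high, ram rod to 178 mm; hood x 53 to 164, 229 wide, 150 high. Place and yaw differ each time.
- hearth_drawer (a joint): Opening of the hearth drawer in m: 0 pushed in, 0.080 fully out at its stop. It slides along the station's -x (3 to 5 N) and stays where it is left. Its front plate is 100 mm wide, its upper edge 52 mm above the bench.
- drawer_knob (a point): Middle of the turned wooden drawer knob, 23 mm in diameter, lying along the station's x, 44.5 mm above the bench; the thick part reaches 13 mm behind and 17 mm in front of this point, the drawer front is 29 mm behind it. Pinch it from above across the station's y. At station x = -94 mm when shut, -174 mm when open; free to either side.
- clamp_lever: Lever on the bridge's -y side; origin on its pivot axis (along station y) at station (14, 0, 120) mm. At rest it leans 0.10 rad back from upright; pull it forward: knob over the top towards station -x, up to 1.25 rad. A spring returns it when let go (6 N at the knob at rest, 9 N clamping). Each click is a bump of about 5 N more, then a sudden ease; clicks do not lock.
- lever_knob (a point): Middle of the lever's red knob: a cranked grip 26 mm in diameter, 36 mm long along the station's y, sticking out past the lever bar, at station (28, -136, 259) mm at rest. It moves on a circle of 140 mm radius about the lever's pivot axis. Pinch it from above, fingers in front of and behind it; it may turn between them. The lever bar lies 20 mm to its +y side; nothing is below it.
- quadrant: Aluminium quadrant, 60 mm radius, behind the lever, with 7 steel pins that the lever's spring plunger rides over: a pin passed is a click. Origin as the lever's. Clamped up to 0.08 rad either way, new each time, fixed in use. In its frame the pins lie 0.12, 0.29, 0.46, 0.63, 0.80.. rad from z towards -x (24 mm of knob travel apart); after 4 clicks the knob is at x = -92 mm (pins 4, 5: -82, -100).
- press_foot: Round steel pressing foot, 26 mm across, under the bridge, sprung on the ram; origin at the middle of its lower face. The ram goes down 12 mm per radian of lever; at rest the foot is about 5 mm above the collar when the drawer is out.
- collar: Copper collar (short tube), 26 mm outside, 20 mm bore, 22 mm high, standing loosely on the brass base over its spigot; origin at the middle of its underside.
- base_disc: Brass base, disc 46 mm across and 5 mm thick with a 17.6 mm spigot, lying between three pins on the ceramic tile in the drawer, its origin (underside centre) 80 mm behind the foot when the drawer is shut, right under it when it is fully out.
- pliers: Bystander: flat-nose pliers with red handles, 120 x 40 x 12 mm, lying on the bench to the left of the station; leave alone.
- flux_cup: Bystander: small brass cup, 54 mm across, 19 mm high, on the bench to the left of the station; leave alone.
- solder_tin: Bystander: round flat tin, 44 mm across, 20 mm high, on the bench to the left of the station; leave alone.

How it is judged (in metres and radians):
On the way, in this order (a step that is already met when the one before it is completed fails the run):
1. the drawer is fully out at its stop (within 4 mm) (value of joint hearth_drawer above 0.076 m), for 0.2 s.
2. the lever has passed its first click, with the drawer out (x of lever_knob in the frame of quadrant below -0.02 m and value of joint hearth_drawer above 0.076 m), for 0.05 s.
At the end, for the whole second after the job is handed in: Drawer within 4 mm of its outer stop; fingers hold the lever (over 2 N) between the quadrant's fourth and fifth pins (knob x -85 to -98 mm in the quadrant's frame); foot presses the collar with over 3 N; collar upright on its base (4 mm, 0.1 rad) (value of joint hearth_drawer above 0.076 m and x of lever_knob in the frame of quadrant between -0.0985 and -0.0847 m and contact force between press_foot and collar above 3 N and contact force between the fingers and clamp_lever above 2 N and horizontal distance between collar and base_disc below 0.004 m and angle between collar's own z axis and vertical below 0.1 rad); the arm keeps its last pose, push and grip.
It fails at once if the lever goes over the fifth pin (a fifth click) (x of lever_knob in the frame of quadrant below -0.1023 m).
It fails at once if the collar is knocked off its base (horizontal distance between collar and base_disc above 0.008 m or angle between collar's own z axis and vertical above 0.35 rad).
It fails at once if a bystander is disturbed (moved more than 25 mm) (distance of any of pliers, flux_cup, solder_tin from where it was at the start of the episode above 0.025 m).
It also fails if it takes over 72 s, if anything falls off the work surface, if the arm or the gripper's body presses on something with over 40 N, if the wrist force passes 120 N, or if a joint passes its speed limit or range.

### The arm

A 6-joint arm with a two-finger parallel gripper is mounted at the origin on a cart in front of the work surface, level with it; the furniture and walls round the work are solid. World frame = base frame: x ahead of the robot, y to its left, z up, the work surface at z = 0. Lengths are in m, angles in degrees, forces in N, time in s.
With the tool pointing down it reaches from about 0.4 to 0.825 m from the base axis. Payload 7 kg.
Tool frame: the origin (TCP) lies at the very end of the fingers, on their centre line; the grasp point (between the pads) lies 19 mm behind it (ctrl.grip_point_offset is the distance from the TCP to the grasp point, in m); x points along the fingers, z is the direction in which the jaws open and shut, and the axes are right-handed (so a half turn about x gives the same grasp; the last joint's range is limited). The gripper opens to 88 mm and grips with 3 to 60 N. Pads are 19 mm wide; open, the fingers measure 130 mm over their backs; the gripper's body (78 mm by 193 mm) begins 47 mm behind the grasp point.
Start: joints at [-58.493, 20.546, 0.682, 0, -70.136, -16.507], TCP at [0.175, -0.652, 0.193] pointing down, gripper open.
Joint ranges: [-176.03, 176.03], [-82.01, 121.73], [-58.28, 71.71], [-173.87, 95.51], [-174.79, -0.11], [-173.66, 173.66]. Speed limits (degrees/s): [136.94, 136.94, 172.46, 180, 180, 180].

### API

Orientations are given as [roll, pitch, yaw] about the fixed x, y, z axes, in that order (R = Rz(yaw) Ry(pitch) Rx(roll)).
In Python, from plant import get_obs, snapshot, calibration, close_job, ctrl gives the robot as it stands.
- The arm moves only by the tool move_arm, never from a script. Its argument "commands" is a list that holds one entry, the list of rows, each a list of 4 numbers: the shift along the tool's x, y, z in cm, then the turn about the tool's x in rad. In form: [[[dx, dy, dz, spin], ...]]. A call has 1 to 8 rows; each row shifts and turns the commanded pose from where the row before left it, along the tool's axes as they then stand; what a row does not reach is not made up. A row lasts 1/10 s, in which the tool goes at most 50 mm and 8.59 degrees, less where a joint would pass 70% of its speed; a pose out of reach is approached as far as the arm can. A call with a gripper value outside its range is refused whole. "jaw" is the finger opening in cm, from 0 to 8.76, set as the call begins (left out, the last holds). The fingers move at their own pace and stop on an object; the grip force is fixed at half the most. Time passes only in rows, so rows that do not move let the fingers close. It gives the time, the measured TCP pose, the force and the opening at its end, in the units of the state.
- get_obs(): the state, without advancing time (a new reading comes with each control period).
- snapshot(name): name is "scene" or "top"; returns (picture, depth): 480x640x3 uint8, red, green, blue; 480x640 float32, m along the optical axis (not along the pixel's ray), 0 where there is no reading.
- calibration(name): a dict with "mtx" (3x3 intrinsics, pixels), "T" (4x4, takes a point from camera to world coordinates). Camera axes: x right, y up, looking along -z (the intrinsics and any distortion apply to the point x, -y, -z); pixel columns grow to the right and rows downward; lengths in m; the calibration is good to about 2 mm. A picture is of the moment at which its call begins. calibration takes no time and is no camera call.
- close_job(): hands the job in, once; it reports no verdict.
The state is a dict: "clock": time; "joint_pos": joint angles; "qvel": joint speeds; "tau": joint torques, N m; "tool_pos": TCP position; "orientation": TCP orientation; "force": force on the tool from outside, world axes, zero at the start; "moment": the same for the moment, N m; "opening": finger opening in m.
Only numpy, scipy, OpenCV 4.12 (cv2) and the standard library are available. Lean on these libraries where they do the work, as an engineer would, in place of code of your own. Each camera call takes 0.05 s, during which the arm holds its last target. There are 200 camera calls.

## Working session

There is one attempt and no reset: what is moved stays moved. The work goes in short steps, Python scripts to look and compute and a tool call to move; the robot and the scene stay as the last step left them, time stands still between calls to the robot, and variables do not carry over. Pictures are saved under pics/ and viewed, about 8 in all and at most 12, crops included, and the job is handed in when it is done.

Besides the shell and the picture viewer there is one more tool, called after "Call:" as a command line: name --argument value ..., lists and objects as JSON in quotes. move_arm: Moves the arm, as the interface text tells. Its arguments: {"type":"object","properties":{"commands":{"type":"array"},"jaw":{"type":"number"}},"required":["commands"]}

```bash
mkdir -p pics; ls; cat > h.py <<'E'
import numpy as np, cv2
from plant import get_obs, snapshot, calibration, close_job, ctrl
def snap(n,f):
    p,d=snapshot(n); cv2.imwrite('pics/'+f+'.png',p[:,:,::-1]); np.savez('pics/'+f+'.npz',p=p,d=d); return p,d
def pts(n,d):
    c=calibration(n); K=np.array(c['mtx']); T=np.array(c['T'])
    v,u=np.mgrid[:480,:640]
    q=cv2.undistortPoints(np.stack([u,v],-1).reshape(-1,1,2).astype(float),K,np.array(c['dist']) if 'dist' in c else None).reshape(480,640,2)
    P=np.stack([q[...,0]*d,-q[...,1]*d,-d],-1)
    return P@T[:3,:3].T+T[:3,3]
E
python3 - <<'E'
from h import *
for n in ('scene','top'):
    snap(n,n+'0'); c=calibration(n); print(n,{k:np.round(v,3).tolist() if not isinstance(v,str) else v for k,v in c.items()})
print(get_obs(), ctrl.grip_point_offset)
E
```

```text
pics
scene {'mtx': [[497.097, 0.0, 320.565], [0.0, 497.097, 233.057], [0.0, 0.0, 1.0]], 'T': [[-0.772, 0.481, -0.415, 0.186], [-0.635, -0.572, 0.52, 0.261], [0.012, 0.665, 0.747, 0.791], [0.0, 0.0, 0.0, 1.0]]}
top {'mtx': [[505.774, 0.0, 315.61], [0.0, 505.774, 237.572], [0.0, 0.0, 1.0]], 'T': [[-0.005, 0.986, -0.165, 0.398], [-1.0, -0.005, 0.001, -0.199], [0.001, 0.165, 0.986, 1.045], [0.0, 0.0, 0.0, 1.0]]}
{'clock': 0.1, 'joint_pos': array([-5.84945921e+01,  2.05878710e+01,  6.38078994e-01, -1.77884502e-02,
       -7.01366097e+01, -1.65079234e+01]), 'qvel': array([-0.02397101, -0.05867806,  0.06666016,  0.01541366,  0.02679338,
       -0.03188959]), 'tau': array([-7.52994110e-04, -5.84164560e+01,  2.93750596e+01,  7.01563686e+00,
        1.00877820e-02, -7.62223726e-05]), 'tool_pos': array([ 0.17452123, -0.65152834,  0.192303  ]), 'orientation': array([  5.55518729,  89.91199432, 110.54661507]), 'force': array([1.04145196, 0.893975  , 0.11865639]), 'moment': array([-0.01404064,  0.0198449 , -0.07488206]), 'opening': 0.08788679788822507} 0.0188
```

View pics/scene0.png

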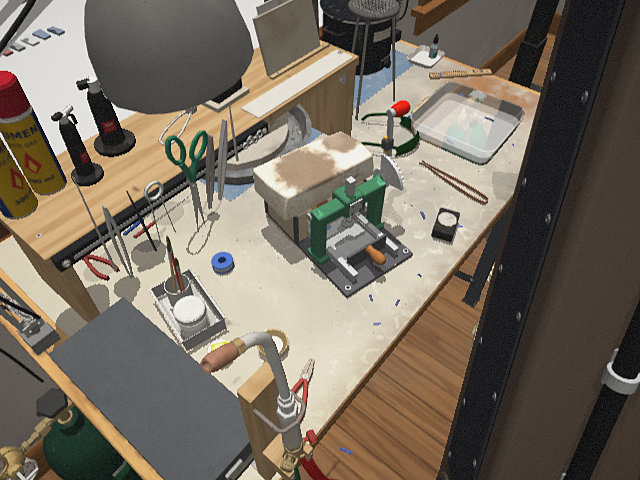

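View pics/top0.png

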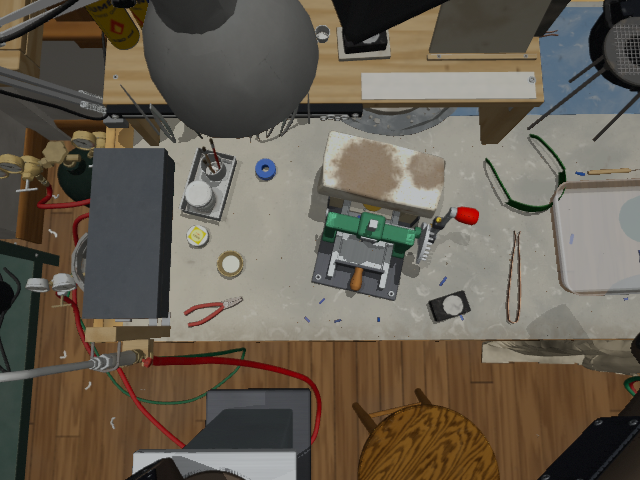

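Both views show the wooden drawer knob (scene 376,255; top 356,278), the red lever knob (scene 400,108; top 467,215) and the green bridge (top ~372,229). The pliers, cup and tin lie far to the left. Next I compute the station pose.

```bash
cat >> h.py <<'E'
def comp(m,seed):
    m=cv2.morphologyEx(m.astype(np.uint8),cv2.MORPH_OPEN,np.ones((2,2)))
    n,l,s,c=cv2.connectedComponentsWithStats(m)
    k=min((i for i in range(1,n) if s[i,4]>15),key=lambda i:np.hypot(*(c[i]-seed)))
    return l==k,c[k],s[k,4]
def ray(n,uv):
    c=calibration(n);K=np.array(c['mtx']);T=np.array(c['T'])
    x,y=(uv[0]-K[0,2])/K[0,0],(uv[1]-K[1,2])/K[1,1]
    r=T[:3,:3]@np.array([x,-y,-1]); return T[:3,3],r/np.linalg.norm(r)
def tri(r1,r2):
    A=np.zeros((3,3));b=np.zeros(3)
    for o,d in (r1,r2):
        M=np.eye(3)-np.outer(d,d);A+=M;b+=M@o
    p=np.linalg.solve(A,b); return p,[np.linalg.norm(np.cross(p-o,d)) for o,d in (r1,r2)]
def onz(r,z): o,d=r; return o+d*(z-o[2])/d[2]
E
python3 - <<'E'
from h import *
I={};
seeds=dict(scene=dict(wood=(376,255),red=(400,108),green=(350,205)),top=dict(wood=(356,278),red=(467,215),green=(372,229)))
R={}
for n in ('scene','top'):
    z=np.load(f'pics/{n}0.npz');p=z['p'];d=z['d'];P=pts(n,d)
    h=cv2.cvtColor(p,cv2.COLOR_RGB2HSV).astype(int);H,S,V=h[...,0],h[...,1],h[...,2]
    M=dict(wood=(H>6)&(H<18)&(S>120),red=((H<5)|(H>174))&(S>170)&(V>90),green=(H>55)&(H<90)&(S>110))
    for k in M:
        m,c,a=comp(M[k],np.array(seeds[n][k])); q=P[m&(d>0)]
        R[n,k]=ray(n,c); print(n,k,c.round(1),a,'med',np.median(q,0).round(4),'min',q.min(0).round(3),'max',q.max(0).round(3))
        if k=='green':
            t=q[(q[:,2]>.135)&(q[:,2]<.150)]; r=cv2.minAreaRect((t[:,:2]*1000).astype(np.float32)); print('  bridge top',len(t),r,t[:,2].mean())
for k in('wood','red'): print(k,tri(R['scene',k],R['top',k]))
print('wood@.0445',onz(R['scene','wood'],.0445),onz(R['top','wood'],.0445)); print('red@.259',onz(R['scene','red'],.259),onz(R['top','red'],.259))
# hood top from top depth
z=np.load('pics/top0.npz');P=pts('top',z['d']);q=P[(abs(P[...,2]-.15)<.006)&(P[...,0]>.35)&(abs(P[...,1]+.3)<.17)]
print(cv2.minAreaRect((q[:,:2]*1000).astype(np.float32)))
E
```

```text
scene wood [376.6 256.1] 215 med [ 0.4761 -0.2777  0.0512] min [ 0.46  -0.317  0.009] max [ 0.502 -0.267  0.059]
scene red [402.2 108.4] 180 med [ 0.557  -0.4354  0.2672] min [ 0.548 -0.811 -0.003] max [ 0.734 -0.421  0.273]
scene green [345.3 197.1] 31 med [ 0.568  -0.2891  0.1443] min [ 0.558 -0.298  0.141] max [ 0.578 -0.279  0.147]
  bridge top 31 ((568.2142333984375, -289.39666748046875), (9.091486930847168, 25.189311981201172), 51.33707809448242) 0.14390681248380113
top wood [357.4 280. ] 217 med [ 0.4787 -0.2825  0.0524] min [ 0.46  -0.297  0.008] max [ 0.503 -0.269  0.06 ]
top red [468.3 215.8] 309 med [ 0.5613 -0.439   0.2699] min [ 0.549 -0.545 -0.003] max [ 0.623 -0.422  0.275]
top green [371.6 231.6] 1929 med [ 0.5635 -0.3029  0.1348] min [ 0.527 -0.411 -0.005] max [ 0.608 -0.215  0.181]
  bridge top 913 ((569.9234619140625, -301.4609375), (161.60411071777344, 44.651180267333984), 81.51049041748047) 0.13968645925320336
wood (array([ 0.47974308, -0.28237582,  0.04416569]), [np.float64(0.0001996385438503145), np.float64(0.0001996385438502867)])
red (array([ 0.56171033, -0.44230268,  0.26062722]), [np.float64(0.0010363843708400006), np.float64(0.0010363843708398434)])
wood@.0445 [ 0.4797938  -0.28205083  0.0445    ] [ 0.47953567 -0.28243426  0.0445    ]
red@.259 [ 0.56189285 -0.44484515  0.259     ] [ 0.56299357 -0.44236988  0.259     ]
((639.4291381835938, -272.33050537109375), (319.2233581542969, 198.37635803222656), 74.8648910522461)
```

```bash
python3 - <<'E'
from h import *
z=np.load('pics/top0.npz');p=z['p'];P=pts('top',z['d'])
h=cv2.cvtColor(p,cv2.COLOR_RGB2HSV).astype(int);H,S,V=h[...,0],h[...,1],h[...,2]
g=(H>55)&(H<90)&(S>110)
q=P[g&(abs(P[...,2]-.144)<.005)&(P[...,1]>-.40)&(P[...,1]<-.2)&(P[...,0]<.62)]
c=q[:,:2].mean(0);w,v=np.linalg.eigh(np.cov((q[:,:2]-c).T)); print('bridge',len(q),c,v[:,1],np.degrees(np.arctan(v[0,1]/v[1,1])), (q[:,:2]-c)@v[:,1]@np.array(1) if 0 else '')
m=(abs(P[...,2]-.15)<.006)&(P[...,0]>.6)&(P[...,0]<.77)&(P[...,1]>-.43)&(P[...,1]<-.19)&~g&(V>90)
m=cv2.morphologyEx(m.astype(np.uint8),cv2.MORPH_OPEN,np.ones((3,3)))
q=P[m>0]; r=cv2.minAreaRect((q[:,:2]*1000).astype(np.float32)); print('hood',len(q),r)
# hood left-right edges line: for each row, front edge
x,y,wd,ht=cv2.boundingRect(m); 
e=[P[np.nonzero(m[:,u])[0].max(),u,:2] for u in range(x+10,x+wd-10)]
l=cv2.fitLine(np.float32(e),cv2.DIST_HUBER,0,.001,.001).ravel(); print('front edge yaw',np.degrees(np.arctan(l[0]/l[1])))
# wood knob axis
wm,_,_=comp((H>6)&(H<18)&(S>120),np.array((357,280))); q=P[wm&(P[...,2]>.045)]; l=cv2.fitLine(np.float32(q[:,:2]),cv2.DIST_L2,0,.001,.001).ravel(); print('knob',l,np.degrees(np.arctan2(l[1],l[0])))
s=(q[:,:2]-l[2:])@l[:2];print('extent',[l[2:]+k*l[:2] for k in(s.min(),s.max())])
# drawer_shape & pliers etc
for yaw in (-13,-15):
    a=np.radians(yaw);R=np.array([[np.cos(a),-np.sin(a)],[np.sin(a),np.cos(a)]])
    print(yaw,'o from wood',np.array([.4797,-.2823])-R@[-.094,0],'from red',np.array([.5625,-.443])-R@[.028,-.136])
im=cv2.resize(p[170:330,280:500],None,fx=3.6,fy=3.6,interpolation=cv2.INTER_CUBIC);cv2.imwrite('pics/crop.png',im[:,:,::-1])
E
```

```text
bridge 465 [ 0.56994751 -0.30007827] [0.25140077 0.96788308] 14.560417748998802 
hood 6538 ((672.5662231445312, -322.8235168457031), (226.1767120361328, 108.33594512939453), 75.29154968261719)
front edge yaw 13.442923
knob [ 0.9058126  -0.42367852  0.47933632 -0.28022677] -25.067045
extent [array([ 0.38120652, -0.23432821]), array([ 0.5012727 , -0.29048713])]
-13 o from wood [ 0.57129079 -0.3034454 ] from red [ 0.56581098 -0.30418704]
-15 o from wood [ 0.57049703 -0.30662899] from red [ 0.57065347 -0.30438715]
```

View pics/crop.png

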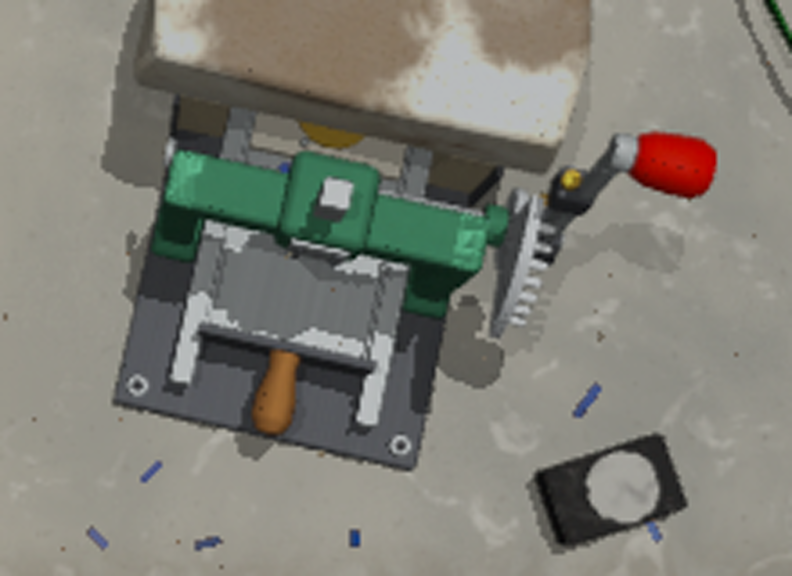

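```bash
python3 - <<'E'
from h import *
f=lambda u,v:(280+(u+.5)/3.6-.5,170+(v+.5)/3.6-.5)
for n,u,v,z in (('ram',337,192,.178),('woodfront',271,428,.0445),('wood mid',275,402,.05),('wood stem',286,352,.0445),('redL',640,158,.262),('redR',712,166,.262),('bridgeL',170,182,.144),('bridgeR',486,245,.144),('bedL',115,402,.008),('bedR',413,468,.008)):
    print(n,onz(ray('top',f(u,v)),z).round(4))
E
```

```text
ram [ 0.5681 -0.3008  0.178 ]
woodfront [ 0.4628 -0.2772  0.0445]
wood mid [ 0.4766 -0.2792  0.05  ]
wood stem [ 0.5046 -0.2862  0.0445]
redL [ 0.5662 -0.4244  0.262 ]
redR [ 0.5624 -0.4558  0.262 ]
bridgeL [ 0.5804 -0.2206  0.144 ]
bridgeR [ 0.5474 -0.3789  0.144 ]
bedL [ 0.4804 -0.1915  0.008 ]
bedR [ 0.4422 -0.36    0.008 ]
```

```bash
cat >> h.py <<'E'
from scipy.spatial.transform import Rotation as Ro
YAW=-13.0; O=np.array([.568,-.302,0])
RS=Ro.from_euler('z',YAW,degrees=True).as_matrix()
def st(p): return O+RS@np.array(p)
def tool():
    s=get_obs(); return s,np.array(s['tool_pos']),Ro.from_euler('xyz',s['orientation'],degrees=True).as_matrix()
def go(p,jaw):
    """p: TCP goal in station frame (m); jaw: unit vector of the jaw axis in station frame"""
    s,t,R=tool(); w=st(p); d=R.T@(w-t)*100; j=R.T@RS@np.array(jaw,float)
    sp=np.arctan2(-j[1],j[2]); sp=(sp+np.pi/2)%np.pi-np.pi/2
    print('clock',s['clock'],'tcp world',t.round(4),'station',(RS.T@(t-O)).round(4),'goal',w.round(4),'F_st',(RS.T@s['force']).round(1),'open',s['opening'])
    print('shift cm in tool',d.round(2),'spin',sp.round(3),'joint6',s['joint_pos'][5].round(1)); print('tool axes in station\n',(RS.T@R).round(3))
E
python3 -c "
from h import *
go([-.094,0,.10],[0,1,0]); go([-.114,0,.193],[0,1,0])"
```

```text
clock 0.1 tcp world [ 0.1745 -0.6515  0.1923] station [-0.3048 -0.4291  0.1923] goal [ 0.4764 -0.2809  0.1   ] F_st [0.8 1.1 0.1] open 0.08788679788822507
shift cm in tool [  9.27 -38.75  27.98] spin 0.489 joint6 -16.5
tool axes in station
 [[-0.001 -0.883 -0.469]
 [ 0.001 -0.469  0.883]
 [-1.     0.     0.002]]
clock 0.1 tcp world [ 0.1745 -0.6515  0.1923] station [-0.3048 -0.4291  0.1923] goal [ 0.4569 -0.2764  0.193 ] F_st [0.8 1.1 0.1] open 0.08788679788822507
shift cm in tool [-3.000e-02 -3.698e+01  2.894e+01] spin 0.489 joint6 -16.5
tool axes in station
 [[-0.001 -0.883 -0.469]
 [ 0.001 -0.469  0.883]
 [-1.     0.     0.002]]
```

Call:
move_arm --commands '[[[0,-2.4,1.8,0],[0,-2.4,1.8,0],[0,-2.4,1.8,0],[0,-2.4,1.8,0],[0,-2.4,1.8,0],[0,-2.4,1.8,0],[0,-2.4,1.8,0],[0,-2.4,1.8,0]]]' --jaw 4.0

```text
clock: 0.9
tool_pos: [0.3233, -0.462, 0.1929]
orientation: [20.4, 90.0, 125.4]
force: [0.4, 0.4, -0.3]
opening: 0.0403
```

Call:
move_arm --commands '[[[0,-2.4,1.8,0],[0,-2.4,1.8,0],[0,-2.4,1.8,0],[0,-2.4,1.8,0],[0,0,0,0.122],[0,0,0,0.122],[0,0,0,0.122],[0,0,0,0.122]]]'

```text
clock: 1.7
tool_pos: [0.3968, -0.3685, 0.1928]
orientation: [65.3, 90.0, 142.0]
force: [0.1, -0.6, 0.2]
opening: 0.0404
```

```bash
python3 -c "
from h import *
go([-.094,0,.10],[0,1,0])"
```

```text
clock 1.7 tcp world [ 0.3968 -0.3685  0.1928] station [-0.1518 -0.1033  0.1928] goal [ 0.4764 -0.2809  0.1   ] F_st [ 0.2 -0.6  0.2] open 0.04036177620478833
shift cm in tool [ 9.28 -5.75 10.35] spin -0.004 joint6 -81.1
tool axes in station
 [[-0.001 -1.     0.004]
 [ 0.     0.004  1.   ]
 [-1.     0.001  0.   ]]
```

Call:
move_arm --commands '[[[0,-1.44,2.6,0],[0,-1.44,2.6,0],[0,-1.44,2.6,0],[0,-1.44,2.6,0],[2.3,0,0,0],[2.3,0,0,0],[2.3,0,0,0],[2.3,0,0,0]]]'

```text
clock: 2.5
tool_pos: [0.4762, -0.2801, 0.1001]
orientation: [69.0, 90.0, 146.0]
force: [1.0, -0.2, -1.1]
opening: 0.04
```

```bash
python3 - <<'E'
from h import *
go([-.094,0,.027],[0,1,0])
a,_=snap('top','top1');b,_=snap('scene','scene1')
f=lambda p,x,y:cv2.resize(p[y:y+160,x:x+130],None,fx=3,fy=3)
cv2.imwrite('pics/c1.png',np.hstack([f(a,290,190),f(b,310,170)])[:,:,::-1])
E
```

```text
clock 2.5 tcp world [ 0.4762 -0.2801  0.1001] station [-0.0944  0.0007  0.1001] goal [ 0.4764 -0.2809  0.027 ] F_st [ 1.   0.1 -1.1] open 0.040029910796267915
shift cm in tool [ 7.31 -0.04 -0.07] spin 0.001 joint6 -92.8
tool axes in station
 [[-0.    -1.    -0.001]
 [ 0.    -0.001  1.   ]
 [-1.     0.     0.   ]]
```

View pics/c1.png

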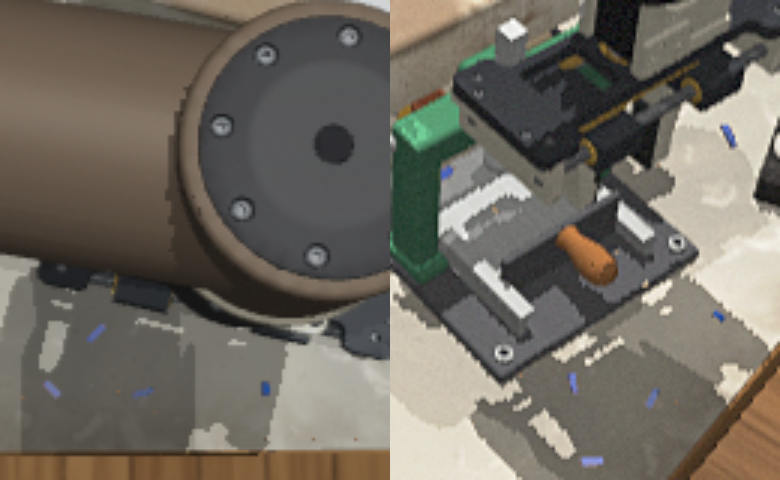

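Viewed: the tips are above the knob (right half, 595,250), between the rails, and the gripper body is clear of the bridge. I descend.

Call:
move_arm --commands '[[[1.0,0.4,0,0],[1.0,0,0,0],[1.0,0,0,0],[1.0,0,0,0],[1.0,0,0,0],[0,0,0,0]]]'

```text
clock: 3.2
tool_pos: [0.4715, -0.2792, 0.0496]
orientation: [85.8, 89.9, 162.8]
force: [0.4, -0.6, -0.5]
opening: 0.0399
```

Call:
move_arm --commands '[[[0.8,0,0,0],[0.8,0,0,0],[0.5,0,0,0],[0,0,0,0]]]'

```text
clock: 3.6
tool_pos: [0.4719, -0.2793, 0.0292]
orientation: [88.7, 89.9, 165.8]
force: [0.2, -0.3, 0.1]
opening: 0.04
```

Call:
move_arm --commands '[[[0,0,0,0],[0,0,0,0],[0,0,0,0],[0,0,0,0],[0,0,0,0]]]' --jaw 1.5

```text
clock: 4.1
tool_pos: [0.4726, -0.2795, 0.0304]
orientation: [-84.5, 90.0, -7.4]
force: [0.1, -0.0, -1.3]
opening: 0.0154
```

```bash
python3 - <<'E'
from h import *
go([-.094,0,.027],[0,1,0])
b,_=snap('scene','scene2')
cv2.imwrite('pics/c2.png',cv2.resize(b[150:310,290:450],None,fx=3.7,fy=3.7,interpolation=cv2.INTER_CUBIC)[:,:,::-1])
E
```

```text
clock 4.1 tcp world [ 0.4726 -0.2795  0.0304] station [-0.098   0.0005  0.0304] goal [ 0.4764 -0.2809  0.027 ] F_st [ 0.1 -0.  -1.3] open 0.015424186388006456
shift cm in tool [ 0.34 -0.4  -0.05] spin 0.001 joint6 -92.8
tool axes in station
 [[ 0.    -1.    -0.001]
 [ 0.    -0.001  1.   ]
 [-1.    -0.     0.   ]]
```

View pics/c2.png

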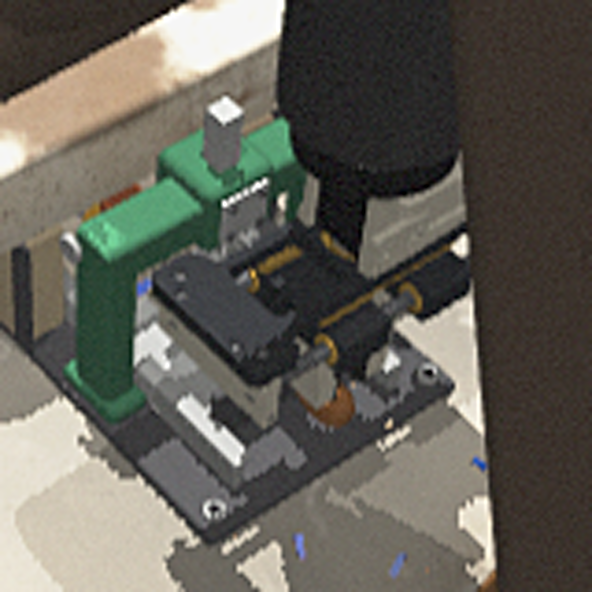

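The knob's front (325,400) shows beneath the gripper, but whether it is held is unclear, so I close further.

Call:
move_arm --commands '[[[0,0,0,0],[0,0,0,0],[0,0,0,0],[0,0,0,0]]]' --jaw 0.5

```text
clock: 4.55
tool_pos: [0.4725, -0.2795, 0.0301]
orientation: [81.2, 90.0, 158.2]
force: [-0.7, -0.5, -0.2]
opening: 0.0054
```

```bash
python3 - <<'E'
from h import *
def proj(n,p):
    c=calibration(n);K=np.array(c['mtx']);T=np.array(c['T']);q=np.linalg.inv(T)@np.append(p,1);return K[0,2]+K[0,0]*q[0]/-q[2],K[1,2]-K[1,1]*q[1]/-q[2]
s,t,R=tool()
f=lambda p:tuple(np.round([(proj('scene',p)[0]-290)*3.7,(proj('scene',p)[1]-150)*3.7]).astype(int))
print('tcp in crop',f(t),'grasp',f(t-.0188*R[:,0]),'knobfront',f(st([-.111,0,.0445])), 'knob', f(st([-.094,0,.0445])))
p,d=snap('scene','scene3');P=pts('scene',d)
h=cv2.cvtColor(p,cv2.COLOR_RGB2HSV).astype(int);H,S=h[...,0],h[...,1]
m,c,a=comp((H>6)&(H<18)&(S>120),np.array((377,257)));q=P[m];print(c,a,(RS.T@(np.median(q,0)-O)).round(4))
z=np.load('pics/scene0.npz');p0=z['p'];P0=pts('scene',z['d']);h=cv2.cvtColor(p0,cv2.COLOR_RGB2HSV).astype(int)
m,c,a=comp((h[...,0]>6)&(h[...,0]<18)&(h[...,1]>120),np.array((377,257)));q=(P0[m]-O)@RS;print(np.percentile(q,[2,25,50,75,98],axis=0).round(4))
g=lambda p:cv2.resize(p[220:290,330:420],None,fx=4.4,fy=4.4,interpolation=cv2.INTER_CUBIC)
im=g(p);
for pt,col in((t,(0,255,0)),(t-.0188*R[:,0],(255,0,0)),(st([-.094,0,.0445]),(0,0,255))):
    u,v=proj('scene',pt);cv2.circle(im,(int((u-330)*4.4),int((v-220)*4.4)),3,col,-1)
cv2.imwrite('pics/c3.png',np.hstack([im,g(p0)])[:,:,::-1])
E
```

```text
tcp in crop (np.int64(326), np.int64(419)) grasp (np.int64(330), np.int64(397)) knobfront (np.int64(347), np.int64(417)) knob (np.int64(325), np.int64(397))
[379.21176471 260.52941176] 85 [-0.1043  0.0057  0.048 ]
[[-0.1109 -0.0247  0.0122]
 [-0.1041 -0.001   0.0483]
 [-0.0948  0.0041  0.0512]
 [-0.0834  0.0077  0.0535]
 [-0.0692  0.012   0.0571]]
```

View pics/c3.png

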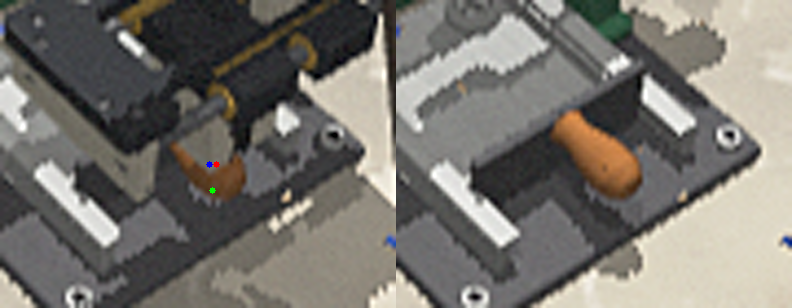

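The finger (210,140) ends at about the knob's top rather than beside it. I check by depth.

```bash
python3 - <<'E'
from h import *
z=np.load('pics/scene3.npz');P=pts('scene',z['d'])
for n,(u,v) in dict(finger=(215,145),finger_lo=(215,152),finger_hi=(212,125),block=(140,185),block2=(130,150),brownleft=(180,155),knob=(235,175),knobmid=(205,175),rod=(222,103)).items():
    uu,vv=int(330+u/4.4),int(220+v/4.4); q=(P[vv,uu]-O)@RS; print(n,uu,vv,q.round(4),z['p'][vv,uu])
s,t,R=tool();print(s['opening'],(t-O)@RS,s['joint_pos'])
E
```

```text
finger 378 252 [-0.1094  0.0191  0.0895] [117 113 103]
finger_lo 378 254 [-0.11    0.0189  0.0841] [116 113 102]
finger_hi 378 248 [-0.1107  0.0222  0.1043] [120 113 105]
block 361 262 [-0.1365  0.0882  0.1399] [113 107 100]
block2 359 254 [-0.1359  0.0944  0.1649] [28 29 32]
brownleft 370 255 [-0.0809  0.0083  0.0448] [93 59 28]
knob 383 259 [-0.1067 -0.0013  0.0509] [112  76  48]
knobmid 376 259 [-0.0988  0.0096  0.0512] [94 59 33]
rod 380 243 [-0.1278  0.0385  0.1456] [84 87 94]
0.005477538982534939 [-0.098125    0.00046824  0.03013869] [-1.01529783e+01  1.81686227e+01 -2.70087944e+01  8.04197269e-04
 -4.48263662e+01 -9.28070410e+01]
```

```bash
python3 - <<'E'
from h import *
for f in ('scene1','scene2','scene3'):
    z=np.load(f'pics/{f}.npz');p=z['p'].astype(int);q=(pts('scene',z['d'])-O)@RS
    m=(abs(q[...,0]+.098)<.025)&(abs(q[...,1])<.05)&(q[...,2]>.062)&(q[...,2]<.2)
    Q=q[m];print(f,len(Q),np.percentile(Q[:,2],[0,1,5,20,50]).round(4))
    h,e=np.histogram(Q[:,2],np.arange(.06,.2,.01));print(h)
    for lo in np.arange(.06,.14,.01):
        s=Q[(Q[:,2]>=lo)&(Q[:,2]<lo+.01)]
        if len(s)>3: print(lo.round(2),len(s),s.min(0).round(3),s.max(0).round(3))
p=np.load('pics/scene0.npz');q=pts('scene',p['d']);print('bench z',np.median(q[300:330,330:350,2]))
E
```

```text
scene1 374 [0.1293 0.1307 0.1337 0.14   0.1534]
[ 0  0  0  0  0  0  1 72 85 75 62 47 15 17]
0.13 72 [-0.109 -0.036  0.13 ] [-0.092  0.037  0.14 ]
0.14 85 [-0.109 -0.035  0.14 ] [-0.092  0.037  0.15 ]
scene2 1244 [0.0628 0.0676 0.0751 0.144  0.1647]
[ 26  66  39  21   5   0  18  44  73 274 133 293 137 115]
0.06 26 [-0.11  -0.023  0.063] [-0.088  0.024  0.07 ]
0.07 66 [-0.11  -0.024  0.07 ] [-0.091  0.025  0.08 ]
0.08 39 [-0.111 -0.024  0.08 ] [-0.097  0.026  0.089]
0.09 21 [-0.11  -0.025  0.09 ] [-0.103  0.027  0.1  ]
0.1 5 [-0.11  -0.024  0.102] [-0.108  0.027  0.106]
0.12 18 [-0.112 -0.013  0.121] [-0.103  0.042  0.13 ]
0.13 44 [-0.119 -0.013  0.13 ] [-0.075  0.044  0.14 ]
0.14 73 [-0.123 -0.013  0.14 ] [-0.073  0.049  0.15 ]
scene3 1165 [0.0634 0.0686 0.0747 0.1431 0.165 ]
[ 23  65  38  22   8   0  11  46  75 234 131 265 135 112]
0.06 23 [-0.11  -0.017  0.063] [-0.089  0.019  0.07 ]
0.07 65 [-0.11  -0.019  0.07 ] [-0.092  0.02   0.08 ]
0.08 38 [-0.111 -0.018  0.08 ] [-0.097  0.02   0.089]
0.09 22 [-0.111  0.011  0.091] [-0.088  0.022  0.099]
0.1 8 [-0.111  0.019  0.1  ] [-0.092  0.023  0.107]
0.12 11 [-0.113  0.034  0.125] [-0.085  0.038  0.128]
0.13 46 [-0.119 -0.008  0.13 ] [-0.074  0.039  0.14 ]
0.14 75 [-0.123 -0.008  0.14 ] [-0.073  0.048  0.15 ]
bench z 0.00032851624921081957
```

The fingertips sit consistently about 30 mm higher than the reported TCP: tip 0.130 against 0.100 reported, then 0.061 against 0.030. The lateral position agrees. I'll follow the cameras, so I reopen and go 3.3 cm lower, watching the force.

Call:
move_arm --commands '[[[0,0,0,0],[0,0,0,0],[0,0,0,0],[0,0,0,0],[0,0,0,0],[0,0,0,0],[0,0,0,0]]]' --jaw 4.0

```text
clock: 5.3
tool_pos: [0.4725, -0.2795, 0.0302]
orientation: [19.0, 90.0, 96.0]
force: [-0.2, -0.5, -0.1]
opening: 0.0399
```

Call:
move_arm --commands '[[[0.5,0,0,0],[0.5,0,0,0],[0.5,0,0,0],[0.4,0,0,0],[0,0,0,0]]]'

```text
clock: 5.8
tool_pos: [0.4719, -0.2793, 0.0103]
orientation: [88.7, 89.9, 165.7]
force: [0.3, 0.4, -0.6]
opening: 0.04
```

Call:
move_arm --commands '[[[0.5,0,0,0],[0.5,0,0,0],[0.4,0,0,0],[0,0,0,0]]]'

```text
clock: 6.2
tool_pos: [0.472, -0.2794, -0.0036]
orientation: [88.0, 89.9, 165.0]
force: [0.1, 0.1, -0.2]
opening: 0.0399
```

Call:
move_arm --commands '[[[0,0,0,0],[0,0,0,0],[0,0,0,0],[0,0,0,0],[0,0,0,0]]]' --jaw 1.0

```text
clock: 6.7
tool_pos: [0.4728, -0.279, -0.0027]
orientation: [-45.1, 90.0, 32.0]
force: [1.0, 5.8, 1.6]
opening: 0.022
```

The knob is held at 22 mm opening. Now I pull along tool +y.

Call:
move_arm --commands '[[[0,0.5,0.1,0],[0,0.8,0,0],[0,1.0,0,0],[0,1.0,0,0],[0,1.0,0,0],[0,1.0,0,0],[0,0.7,0,0],[0,0,0,0]]]'

```text
clock: 7.5
tool_pos: [0.4121, -0.2647, -0.0027]
orientation: [89.5, 89.9, 166.5]
force: [-3.3, -2.2, 5.3]
opening: 0.0223
```

```bash
python3 -c "
from h import *
go([-.178,0,-.003],[0,1,0])"
```

```text
clock 7.5 tcp world [ 0.4121 -0.2647 -0.0027] station [-0.1603  0.0013 -0.0027] goal [ 0.3946 -0.262  -0.003 ] F_st [-2.7 -2.9  5.3] open 0.022345910294520367
shift cm in tool [ 0.03  1.77 -0.13] spin 0.0 joint6 -93.3
tool axes in station
 [[-0.002 -1.    -0.   ]
 [ 0.    -0.     1.   ]
 [-1.     0.002  0.   ]]
```

Call:
move_arm --commands '[[[0,0.6,0,0],[0,0.6,0,0],[0,0.5,0,0],[0,0.2,0,0],[0,0,0,0]]]'

```text
clock: 8.0
tool_pos: [0.3956, -0.2608, -0.0027]
orientation: [114.9, 90.0, -168.0]
force: [-0.3, -4.3, 3.0]
opening: 0.0222
```

```bash
python3 -c "
from h import *
go([-.178,0,-.003],[0,1,0])"
```

```text
clock 8.0 tcp world [ 0.3956 -0.2608 -0.0027] station [-0.1772  0.0013 -0.0027] goal [ 0.3946 -0.262  -0.003 ] F_st [ 0.7 -4.2  3. ] open 0.02219651743408319
shift cm in tool [ 0.03  0.08 -0.13] spin 0.001 joint6 -93.5
tool axes in station
 [[-0.    -1.    -0.001]
 [-0.    -0.001  1.   ]
 [-1.     0.    -0.   ]]
```

Call:
move_arm --commands '[[[0,0.2,0,0],[0,0,0,0]]]'

```text
clock: 8.2
tool_pos: [0.395, -0.2607, -0.0027]
orientation: [-95.7, 89.9, -18.6]
force: [3.3, -6.3, -0.2]
opening: 0.0225
```

Call:
move_arm --commands '[[[0,0.2,0,0],[0,0,0,0]]]'

```text
clock: 8.4
tool_pos: [0.3951, -0.2607, -0.0026]
orientation: [-93.4, 89.7, -16.3]
force: [9.0, -9.3, -9.9]
opening: 0.0225
```

Call:
move_arm --commands '[[[0,0.2,0,0],[0,0,0,0]]]'

```text
clock: 8.6
tool_pos: [0.3951, -0.2607, -0.0026]
orientation: [-92.7, 89.5, -15.6]
force: [13.6, -12.5, -18.1]
opening: 0.0225
```

The drawer is at its stop: there is no further travel while the force rises. I relax, release and lift.

Call:
move_arm --commands '[[[0,-0.4,0,0],[0,0,0,0]]]'

```text
clock: 8.8
tool_pos: [0.395, -0.2607, -0.0027]
orientation: [-102.5, 89.9, -25.4]
force: [3.0, -5.1, 0.3]
opening: 0.0226
```

Call:
move_arm --commands '[[[0,0,0,0],[0,0,0,0],[0,0,0,0],[0,0,0,0]]]' --jaw 4.5

```text
clock: 9.2
tool_pos: [0.3933, -0.26, -0.0031]
orientation: [77.9, 89.9, 154.9]
force: [1.1, -0.2, 1.0]
opening: 0.0435
```

Call:
move_arm --commands '[[[-1,0,0,0],[-2,0,0,0],[-3,0,0,0],[-3,0,0,0],[-3,0,0,0],[-3,0,0,0],[-3,0,0,0],[-3,0,0,0]]]'

```text
clock: 10.0
tool_pos: [0.3933, -0.2602, 0.2094]
orientation: [-78.5, 90.0, -1.5]
force: [0.4, 0.2, 0.3]
opening: 0.045
```

```bash
python3 - <<'E'
from h import *
go([-.178,-.136,.33],[1,0,0])
a,d=snap('top','top4');b,e=snap('scene','scene4')
for n,p,dd,s in(('top',a,d,(340,320)),('scene',b,e,(385,280))):
    h=cv2.cvtColor(p,cv2.COLOR_RGB2HSV).astype(int);H,S=h[...,0],h[...,1]
    try:
        m,c,ar=comp((H>6)&(H<18)&(S>120),np.array(s));print(n,c,ar,((onz(ray(n,c),.05)-O)@RS).round(4))
    except Exception as x: print(n,x)
cv2.imwrite('pics/c4.png',np.hstack([cv2.resize(a[130:330,290:490],(400,400)),cv2.resize(b[90:290,270:470],(400,400))])[:,:,::-1])
E
```

```text
clock 10.0 tcp world [ 0.3933 -0.2602  0.2094] station [-0.1796  0.0015  0.2094] goal [ 0.364  -0.3945  0.33  ] F_st [0.3 0.3 0.3] open 0.045019558797235584
shift cm in tool [-12.07  -0.16 -13.74] spin -1.57 joint6 -93.5
tool axes in station
 [[ 0.001 -1.    -0.001]
 [ 0.    -0.001  1.   ]
 [-1.    -0.001  0.   ]]
top [269.47826087 384.8173913 ] 1495 [-0.3228  0.1215  0.05  ]
scene [405.21097046 282.66244726] 237 [-0.1721  0.0031  0.05  ]
```

View pics/c4.png

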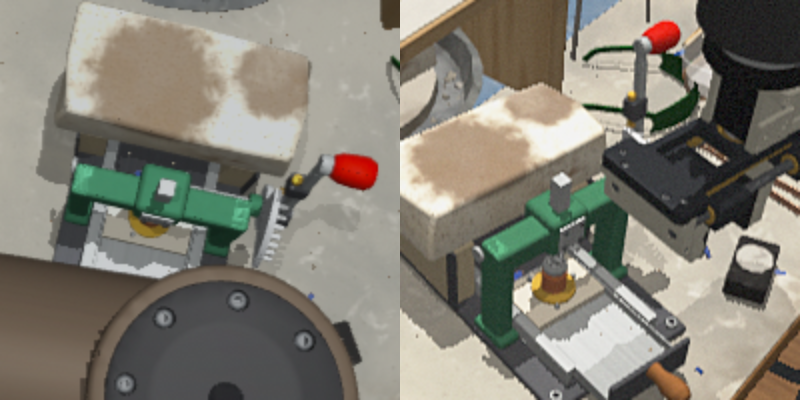

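Viewed: the drawer is out, with the copper collar on its brass base under the foot (right half, 553,280). The lever knob is free at (660,38). I go to a point above it, with the jaws turned along station x.

Call:
move_arm --commands '[[[-3,0,0,-0.12],[-3,0,0,-0.12],[-2.5,0,0,-0.13],[0,0,0,-0.12],[0,0,0,-0.12],[0,0,0,-0.12],[0,0,0,-0.12],[0,0,0,-0.12]]]'

```text
clock: 10.9
tool_pos: [0.3932, -0.2601, 0.2923]
orientation: [-6.3, 90.0, 126.6]
force: [-0.2, -0.3, -0.4]
opening: 0.0449
```

Call:
move_arm --commands '[[[0,0,0,-0.12],[0,0,0,-0.12],[0,0,0,-0.12],[0,0,0,-0.12],[0,0,0,-0.12],[0,0,0,0],[0,0,0,0]]]' --jaw 5.0

```text
clock: 11.6
tool_pos: [0.3935, -0.2602, 0.2923]
orientation: [-71.2, 90.0, 95.6]
force: [-0.3, 0.0, 0.3]
opening: 0.0498
```

```bash
python3 - <<'E'
from h import *
go([.028,-.138,.29],[1,0,0])
E
```

```text
clock 11.6 tcp world [ 0.3935 -0.2602  0.2923] station [-0.1794  0.0015  0.2923] goal [ 0.5642 -0.4428  0.29  ] F_st [-0.3 -0.   0.3] open 0.0498397660361035
shift cm in tool [  0.22  13.87 -20.79] spin -0.004 joint6 -3.7
tool axes in station
 [[-0.    -0.004 -1.   ]
 [ 0.    -1.     0.004]
 [-1.    -0.     0.   ]]
```

Call:
move_arm --commands '[[[0,1.73,-2.6,0],[0,1.73,-2.6,0],[0,1.73,-2.6,0],[0,1.73,-2.6,0],[0,1.73,-2.6,0],[0,1.73,-2.6,0],[0,1.73,-2.6,0],[0,1.73,-2.6,0]]]'

```text
clock: 12.4
tool_pos: [0.566, -0.4429, 0.2918]
orientation: [-18.0, 90.0, 148.8]
force: [0.3, -0.4, 0.4]
opening: 0.05
```

Call:
move_arm --commands '[[[0,0,0,0],[0,0,0,0],[0,0,0,0]]]'

```text
clock: 12.7
tool_pos: [0.565, -0.4417, 0.2923]
orientation: [-17.1, 90.0, 149.8]
force: [0.3, -0.2, -0.4]
opening: 0.0499
```

```bash
python3 - <<'E'
from h import *
go([.028,-.138,.21],[1,0,0])
b,e=snap('scene','scene5'); q=(pts('scene',e)-O)@RS
h=cv2.cvtColor(b,cv2.COLOR_RGB2HSV).astype(int);H,S,V=h[...,0],h[...,1],h[...,2]
m,c,ar=comp(((H<5)|(H>174))&(S>150)&(V>80),np.array((402,108)));print(c,ar,np.median(q[m],0).round(4),((onz(ray('scene',c),.259)-O)@RS).round(4))
cv2.imwrite('pics/c5.png',cv2.resize(b[20:200,310:510],None,fx=3,fy=3)[:,:,::-1])
f=(abs(q[...,0]-.028)<.06)&(abs(q[...,1]+.138)<.02)&(q[...,2]>.28)&(q[...,2]<.345);print(f.sum(),q[f].min(0).round(3),q[f].max(0).round(3))
E
```

```text
clock 12.7 tcp world [ 0.565  -0.4417  0.2923] station [ 0.0285 -0.1368  0.2923] goal [ 0.5642 -0.4428  0.21  ] F_st [ 0.4 -0.1 -0.4] open 0.04989184664580482
shift cm in tool [8.23 0.12 0.05] spin -0.001 joint6 9.4
tool axes in station
 [[-0.    -0.001 -1.   ]
 [ 0.    -1.     0.001]
 [-1.    -0.     0.   ]]
[151.4 225.3] 20 [0.2839 0.3051 0.0054] [0.0309 0.3547 0.259 ]Traceback (most recent call last):
  File "<stdin>", line 7, in <module>
    return umr_minimum(a, axis, None, out, keepdims, initial, where)
ValueError: zero-size array to reduction operation minimum which has no identity
```

View pics/c5.png

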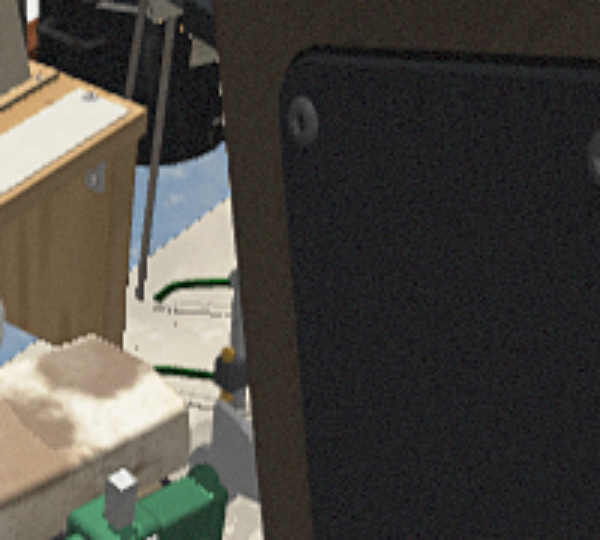

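The arm hides the lever in this view (only the bar shows, at 235,340), so I rely on the measured position and descend while watching the force.

Call:
move_arm --commands '[[[1.0,0.2,0.2,0],[1,0,0,0],[1,0,0,0],[1,0,0,0],[0,0,0,0]]]'

```text
clock: 13.25
tool_pos: [0.5621, -0.4428, 0.2497]
orientation: [-20.4, 89.8, 146.6]
force: [0.2, -0.6, -0.2]
opening: 0.0501
```

Call:
move_arm --commands '[[[0.7,0,0,0],[0.7,0,0,0],[0.7,0,0,0],[0,0,0,0]]]'

```text
clock: 13.65
tool_pos: [0.5624, -0.4431, 0.2296]
orientation: [-21.8, 89.9, 145.1]
force: [0.5, 0.6, -0.3]
opening: 0.0496
```

Call:
move_arm --commands '[[[0.7,0,0,0],[0.7,0,0,0],[0.7,0,0,0],[0,0,0,0]]]'

```text
clock: 14.05
tool_pos: [0.5623, -0.443, 0.2085]
orientation: [-21.2, 89.9, 145.8]
force: [0.3, 0.5, -0.6]
opening: 0.05
```

Call:
move_arm --commands '[[[0,0,0,0],[0,0,0,0],[0,0,0,0],[0,0,0,0],[0,0,0,0],[0,0,0,0]]]' --jaw 1.0

```text
clock: 14.65
tool_pos: [0.5637, -0.4437, 0.2106]
orientation: [167.8, 89.9, -25.2]
force: [3.9, -1.1, 1.4]
opening: 0.025
```

```bash
python3 - <<'E'
from h import *
go([.028,-.138,.21],[1,0,0])
E
```

```text
clock 14.65 tcp world [ 0.5637 -0.4437  0.2106] station [ 0.0277 -0.1391  0.2106] goal [ 0.5642 -0.4428  0.21  ] F_st [ 4.  -0.2  1.4] open 0.025025413170561915
shift cm in tool [ 0.06 -0.11 -0.03] spin 0.0 joint6 9.7
tool axes in station
 [[ 0.002  0.    -1.   ]
 [-0.    -1.    -0.   ]
 [-1.     0.    -0.002]]
```

Gripped at 25 mm, right at the expected rest position. Now I feel my way forward along the arc in 2.8 mm steps.

Call:
move_arm --commands '[[[0,0,0.7,0],[-0.07,0,0.7,0],[0,0,0,0]]]'

```text
clock: 14.95
tool_pos: [0.5514, -0.4409, 0.2122]
orientation: [172.0, 89.7, -21.0]
force: [7.7, -2.5, 0.6]
opening: 0.0256
```

Call:
move_arm --commands '[[[0,0,0.28,0],[0,0,0,0]]]'

```text
clock: 15.15
tool_pos: [0.5492, -0.4404, 0.2124]
orientation: [171.0, 89.6, -22.0]
force: [7.0, -2.1, 1.6]
opening: 0.0251
```

Call:
move_arm --commands '[[[0.01,0,0.28,0],[0,0,0,0]]]'

```text
clock: 15.35
tool_pos: [0.5468, -0.4399, 0.2125]
orientation: [170.1, 89.6, -22.8]
force: [7.9, -0.3, 2.3]
opening: 0.0254
```

Call:
move_arm --commands '[[[0.01,0,0.28,0],[0,0,0,0]]]'

```text
clock: 15.55
tool_pos: [0.5442, -0.4393, 0.2126]
orientation: [170.0, 89.6, -23.0]
force: [8.4, -0.4, 3.3]
opening: 0.0254
```

Call:
move_arm --commands '[[[0.02,0,0.28,0],[0,0,0,0]]]'

```text
clock: 15.75
tool_pos: [0.5418, -0.4387, 0.2127]
orientation: [169.8, 89.5, -23.1]
force: [7.8, -0.9, 2.4]
opening: 0.0249
```

Call:
move_arm --commands '[[[0.03,0,0.28,0],[0,0,0,0]]]'

```text
clock: 15.95
tool_pos: [0.5398, -0.4383, 0.2128]
orientation: [169.4, 89.4, -23.5]
force: [11.2, -1.4, 4.3]
opening: 0.0254
```

Call:
move_arm --commands '[[[0.03,0,0.28,0],[0,0,0,0]]]'

```text
clock: 16.15
tool_pos: [0.5379, -0.4378, 0.2128]
orientation: [169.7, 89.3, -23.2]
force: [13.4, -2.2, 4.8]
opening: 0.0251
```

Call:
move_arm --commands '[[[0.04,0,0.28,0],[0,0,0,0]]]'

```text
clock: 16.35
tool_pos: [0.536, -0.4374, 0.2128]
orientation: [169.4, 89.2, -23.5]
force: [14.8, -2.5, 4.9]
opening: 0.0252
```

```bash
python3 - <<'E'
from h import *
go([.028,-.138,.21],[1,0,0])
E
```

```text
clock 16.35 tcp world [ 0.536  -0.4374  0.2128] station [-0.0007 -0.1391  0.2128] goal [ 0.5642 -0.4428  0.21  ] F_st [14.9  0.9  4.9] open 0.025166507473488302
shift cm in tool [ 0.31 -0.11 -2.87] spin 0.001 joint6 10.2
tool axes in station
 [[ 0.013  0.001 -1.   ]
 [-0.002 -1.    -0.001]
 [-1.     0.002 -0.013]]
```

Call:
move_arm --commands '[[[0.04,0,0.2,0],[0,0,0,0]]]'

```text
clock: 16.55
tool_pos: [0.5321, -0.4365, 0.2122]
orientation: [167.6, 89.5, -25.3]
force: [6.9, 0.3, 6.0]
opening: 0.0254
```

Call:
move_arm --commands '[[[0.04,0,0.2,0],[0,0,0,0]]]'

```text
clock: 16.75
tool_pos: [0.5301, -0.436, 0.2118]
orientation: [168.1, 89.5, -24.8]
force: [7.3, 0.8, 7.3]
opening: 0.025
```

Call:
move_arm --commands '[[[0.04,0,0.2,0],[0,0,0,0]]]'

```text
clock: 16.95
tool_pos: [0.5284, -0.4356, 0.2117]
orientation: [168.2, 89.4, -24.8]
force: [8.6, 1.5, 7.8]
opening: 0.0252
```

Call:
move_arm --commands '[[[0.04,0,0.2,0],[0,0,0,0]]]'

```text
clock: 17.15
tool_pos: [0.5263, -0.4351, 0.2113]
orientation: [168.1, 89.4, -24.8]
force: [8.5, 1.9, 7.8]
opening: 0.025
```

```bash
cat >> h.py <<'E'
def kn():
    s,t,R=tool(); k=(t-.049*R[:,0]-O)@RS; th=np.arcsin((.014-k[0])/.14)
    print('clock',s['clock'],'knob st',k.round(4),'theta',th.round(3),'z geom',round(.12+.14*np.cos(th),4),'F_st',(RS.T@s['force']).round(1),'ax',(RS.T@R[:,0]).round(3))
E
python3 -c "
from h import *
kn()"
```

```text
clock 17.15 knob st [-0.0112 -0.139   0.2603] theta 0.181 z geom 0.2577 F_st [7.8 3.7 7.8] ax [ 0.01  -0.002 -1.   ]
```

Click 1 came at TCP x ≈ 0.535, where the force fell from 14.8 to 6.9 N. On to click 2, expected near x ≈ 0.511.

Call:
move_arm --commands '[[[0.08,0,0.3,0],[0,0,0,0]]]'

```text
clock: 17.35
tool_pos: [0.5227, -0.4343, 0.2102]
orientation: [167.6, 89.5, -25.4]
force: [5.1, 1.4, 7.5]
opening: 0.0253
```

Call:
move_arm --commands '[[[0.08,0,0.3,0],[0,0,0,0]]]'

```text
clock: 17.55
tool_pos: [0.5202, -0.4337, 0.2094]
orientation: [168.3, 89.5, -24.6]
force: [8.2, 0.9, 8.1]
opening: 0.0246
```

Call:
move_arm --commands '[[[0.07,0,0.25,0],[0,0,0,0]]]'

```text
clock: 17.75
tool_pos: [0.5182, -0.4333, 0.2088]
orientation: [168.6, 89.4, -24.3]
force: [9.2, 0.4, 6.7]
opening: 0.0251
```

Call:
move_arm --commands '[[[0.07,0,0.25,0],[0,0,0,0]]]'

```text
clock: 17.95
tool_pos: [0.5166, -0.4329, 0.2085]
orientation: [168.5, 89.3, -24.4]
force: [11.3, 0.5, 8.2]
opening: 0.0253
```

Call:
move_arm --commands '[[[0.06,0,0.2,0],[0,0,0,0]]]'

```text
clock: 18.15
tool_pos: [0.5154, -0.4327, 0.2083]
orientation: [168.5, 89.2, -24.4]
force: [11.4, -0.0, 8.8]
opening: 0.0249
```

Call:
move_arm --commands '[[[0.06,0,0.2,0],[0,0,0,0]]]'

```text
clock: 18.35
tool_pos: [0.5139, -0.4323, 0.208]
orientation: [168.4, 89.2, -24.5]
force: [13.0, -0.2, 9.5]
opening: 0.025
```

Call:
move_arm --commands '[[[0.06,0,0.2,0],[0,0,0,0]]]'

```text
clock: 18.55
tool_pos: [0.5101, -0.4314, 0.2068]
orientation: [167.2, 89.4, -25.7]
force: [4.9, 1.4, 9.2]
opening: 0.025
```

```bash
python3 -c "
from h import *
kn()"
```

```text
clock 18.55 knob st [-0.0278 -0.139   0.2558] theta 0.303 z geom 0.2536 F_st [4.5 2.4 9.2] ax [ 0.01  -0.002 -1.   ]
```

Click 2 came at x ≈ 0.512. Click 3 is expected near 0.491.

Call:
move_arm --commands '[[[0.1,0,0.3,0],[0,0,0,0]]]'

```text
clock: 18.75
tool_pos: [0.5067, -0.4306, 0.2054]
orientation: [168.0, 89.5, -24.9]
force: [7.7, 1.3, 7.2]
opening: 0.0251
```

Call:
move_arm --commands '[[[0.11,0,0.3,0],[0,0,0,0]]]'

```text
clock: 18.95
tool_pos: [0.5033, -0.4298, 0.2038]
orientation: [168.6, 89.5, -24.3]
force: [5.7, 0.1, 7.2]
opening: 0.0251
```

Call:
move_arm --commands '[[[0.11,0,0.3,0],[0,0,0,0]]]'

```text
clock: 19.15
tool_pos: [0.5002, -0.429, 0.2024]
orientation: [169.3, 89.5, -23.7]
force: [7.2, 0.9, 5.2]
opening: 0.0248
```

Call:
move_arm --commands '[[[0.12,0,0.3,0],[0,0,0,0]]]'

```text
clock: 19.35
tool_pos: [0.4975, -0.4285, 0.2014]
orientation: [168.6, 89.5, -24.4]
force: [7.0, 1.5, 6.1]
opening: 0.0246
```

Call:
move_arm --commands '[[[0.08,0,0.2,0],[0,0,0,0]]]'

```text
clock: 19.55
tool_pos: [0.4963, -0.4282, 0.201]
orientation: [168.7, 89.4, -24.2]
force: [8.4, 0.6, 6.3]
opening: 0.0253
```

Call:
move_arm --commands '[[[0.09,0,0.2,0],[0,0,0,0]]]'

```text
clock: 19.75
tool_pos: [0.4951, -0.4279, 0.2005]
orientation: [168.5, 89.3, -24.4]
force: [10.4, 0.9, 8.9]
opening: 0.0251
```

Call:
move_arm --commands '[[[0.09,0,0.2,0],[0,0,0,0]]]'

```text
clock: 19.95
tool_pos: [0.4937, -0.4277, 0.2]
orientation: [168.4, 89.3, -24.5]
force: [12.4, 0.6, 8.6]
opening: 0.0254
```

Call:
move_arm --commands '[[[0.09,0,0.2,0],[0,0,0,0]]]'

```text
clock: 20.15
tool_pos: [0.4927, -0.4274, 0.1996]
orientation: [168.4, 89.2, -24.5]
force: [14.3, 1.0, 9.5]
opening: 0.025
```

```bash
python3 -c "
from h import *
kn()"
```

```text
clock 20.15 knob st [-0.0458 -0.139   0.2485] theta 0.442 z geom 0.2466 F_st [13.7  4.2  9.5] ax [ 0.014 -0.003 -1.   ]
```

Call:
move_arm --commands '[[[0.09,0,0.2,0],[0,0,0,0]]]'

```text
clock: 20.35
tool_pos: [0.4908, -0.427, 0.1988]
orientation: [168.1, 89.1, -24.8]
force: [12.0, 0.7, 10.2]
opening: 0.0251
```

Call:
move_arm --commands '[[[0.1,0,0.2,0],[0,0,0,0]]]'

```text
clock: 20.55
tool_pos: [0.4869, -0.4261, 0.1966]
orientation: [168.1, 89.4, -24.9]
force: [8.2, 1.8, 7.8]
opening: 0.0253
```

Call:
move_arm --commands '[[[0.1,0,0.2,0],[0,0,0,0]]]'

```text
clock: 20.75
tool_pos: [0.4844, -0.4255, 0.1953]
orientation: [168.1, 89.5, -24.9]
force: [8.8, 1.3, 7.0]
opening: 0.0251
```

```bash
python3 -c "
from h import *
kn()"
```

```text
clock 20.75 knob st [-0.0541 -0.139   0.2443] theta 0.508 z geom 0.2423 F_st [8.2 3.2 7. ] ax [ 0.009 -0.002 -1.   ]
```

Click 3 came at x ≈ 0.490. Click 4 is expected near 0.470, so I use finer steps.

Call:
move_arm --commands '[[[0.14,0,0.25,0],[0,0,0,0]]]'

```text
clock: 20.95
tool_pos: [0.4813, -0.4247, 0.1934]
orientation: [168.4, 89.5, -24.5]
force: [6.2, 0.0, 5.7]
opening: 0.0253
```

Call:
move_arm --commands '[[[0.15,0,0.25,0],[0,0,0,0]]]'

```text
clock: 21.15
tool_pos: [0.4789, -0.4242, 0.1917]
orientation: [168.7, 89.5, -24.2]
force: [6.4, 0.1, 5.2]
opening: 0.025
```

Call:
move_arm --commands '[[[0.16,0,0.25,0],[0,0,0,0]]]'

```text
clock: 21.35
tool_pos: [0.4769, -0.4238, 0.1905]
orientation: [168.4, 89.5, -24.6]
force: [9.4, 0.4, 6.3]
opening: 0.0251
```

Call:
move_arm --commands '[[[0.1,0,0.15,0],[0,0,0,0]]]'

```text
clock: 21.55
tool_pos: [0.4759, -0.4236, 0.1898]
orientation: [168.2, 89.4, -24.8]
force: [8.2, 0.7, 6.3]
opening: 0.0253
```

Call:
move_arm --commands '[[[0.1,0,0.15,0],[0,0,0,0]]]'

```text
clock: 21.75
tool_pos: [0.475, -0.4234, 0.1891]
orientation: [168.1, 89.4, -24.8]
force: [11.0, -0.0, 7.0]
opening: 0.0251
```

Call:
move_arm --commands '[[[0.1,0,0.15,0],[0,0,0,0]]]'

```text
clock: 21.95
tool_pos: [0.4743, -0.4233, 0.1886]
orientation: [168.2, 89.3, -24.7]
force: [11.3, 0.8, 8.7]
opening: 0.0252
```

```bash
python3 -c "
from h import *
kn()"
```

```text
clock 21.95 knob st [-0.0646 -0.1391  0.2376] theta 0.596 z geom 0.2358 F_st [10.8  3.3  8.7] ax [ 0.012 -0.003 -1.   ]
```

Call:
move_arm --commands '[[[0.1,0,0.15,0],[0,0,0,0]]]'

```text
clock: 22.15
tool_pos: [0.4732, -0.423, 0.1879]
orientation: [167.9, 89.2, -25.0]
force: [11.5, 2.4, 10.5]
opening: 0.0249
```

Call:
move_arm --commands '[[[0.1,0,0.15,0],[0,0,0,0]]]'

```text
clock: 22.35
tool_pos: [0.4721, -0.4228, 0.1871]
orientation: [167.8, 89.2, -25.1]
force: [12.0, 2.2, 10.4]
opening: 0.025
```

Call:
move_arm --commands '[[[0.1,0,0.15,0],[0,0,0,0]]]'

```text
clock: 22.55
tool_pos: [0.4696, -0.4222, 0.1856]
orientation: [167.5, 89.3, -25.4]
force: [9.4, 0.6, 7.2]
opening: 0.0251
```

```bash
python3 -c "
from h import *
kn()"
```

```text
clock 22.55 knob st [-0.0694 -0.1391  0.2346] theta 0.638 z geom 0.2325 F_st [9.1 2.7 7.2] ax [ 0.012 -0.003 -1.   ]
```

Call:
move_arm --commands '[[[0.14,0,0.2,0],[0,0,0,0]]]'

```text
clock: 22.75
tool_pos: [0.4668, -0.4215, 0.1835]
orientation: [167.8, 89.4, -25.1]
force: [9.0, 0.2, 5.6]
opening: 0.0253
```

Call:
move_arm --commands '[[[0.14,0,0.2,0],[0,0,0,0]]]'

```text
clock: 22.95
tool_pos: [0.4645, -0.421, 0.1819]
orientation: [167.8, 89.5, -25.1]
force: [8.2, 1.1, 5.7]
opening: 0.0249
```

```bash
python3 -c "
from h import *
kn()"
```

```text
clock 22.95 knob st [-0.0746 -0.1391  0.2308] theta 0.685 z geom 0.2284 F_st [7.7 3.  5.7] ax [ 0.009 -0.002 -1.   ]
```

Past click 4: the force has eased. One small move puts it midway between pins 4 and 5, then I settle and check.

Call:
move_arm --commands '[[[0.17,0,0.22,0],[0,0,0,0],[0,0,0,0],[0,0,0,0],[0,0,0,0],[0,0,0,0]]]'

```text
clock: 23.55
tool_pos: [0.4621, -0.4205, 0.1799]
orientation: [168.0, 89.5, -25.0]
force: [8.9, 0.1, 5.5]
opening: 0.0253
```

```bash
python3 - <<'E'
from h import *
kn()
a,d=snap('top','top6');b,e=snap('scene','scene6')
kn()
cv2.imwrite('pics/c6.png',np.hstack([cv2.resize(a[130:330,290:490],(400,400)),cv2.resize(b[140:290,300:450],(400,400))])[:,:,::-1])
E
```

```text
clock 23.55 knob st [-0.077  -0.1392  0.2289] theta 0.707 z geom 0.2264 F_st [8.7 2.1 5.5] ax [ 0.008 -0.002 -1.   ]
clock 23.65 knob st [-0.077  -0.1392  0.2288] theta 0.707 z geom 0.2264 F_st [8.  2.  6.1] ax [ 0.008 -0.002 -1.   ]
```

View pics/c6.png

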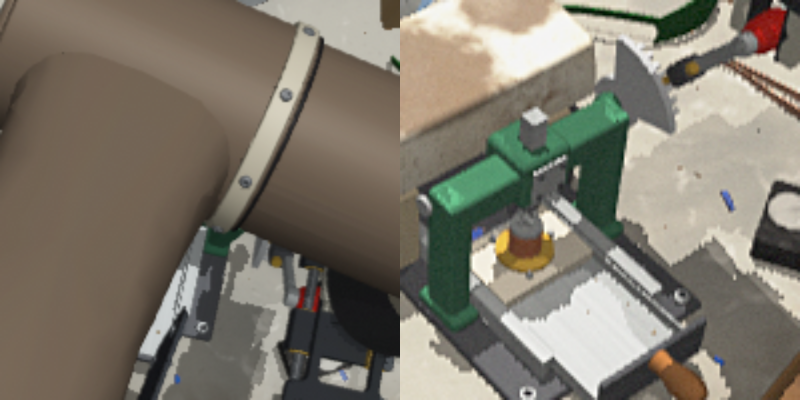

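Viewed: the foot sits on the collar, which is upright on its base (525,240). The drawer is out (knob 680,375), and the lever is pulled forward and held (765,25). I hand in.

```bash
python3 -c "
from h import *
print(close_job())"
```

```text
the job is handed in; nothing more can be done
None
```

I drew the drawer out to its stop, then pulled the lever to the fourth click and held it there. The job was handed in at about 23.7 s; no verdict came back.

**Drawer:** it moved about 80 mm until the force rose with no further travel. The last picture shows it still out.

**Lever:** I felt four clicks, at lever angles of about 0.12, 0.285, 0.457 and 0.63 rad. Each was a bump followed by a sudden ease. The lever is held at about 0.707 rad, which puts the knob near x = -91 mm on the quadrant, roughly midway between pins 4 and 5. The fingers feel about 8 N of spring pull.

**Collar:** in the last picture it stands upright on its base with the foot down on it. I could not measure the foot's pressing force directly.

**Bystanders:** the arm stayed well away from the pliers, cup and tin, but I did not measure their positions again at the end.

**Disagreements noted:**
- **TCP height:** the cameras showed the fingertips about 30 mm higher than the reported TCP. My first grasp closed on nothing above the knob because of this. I corrected by the cameras and used that offset from then on.
- **Knob height at the lever:** the offset-corrected knob height ended about 2.5 mm above what the lever geometry predicts. I took this as friction in the grip.

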